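# Switch on and zero the kitchen scale

## Task

Get the kitchen scale ready to weigh into the cup that stands on it: with the fingertips, push the green power key right down so that it stays down, and after that press the blue zero key right down and let it come up again. Press gently, leave the orange key and the cup untouched, do not lean on the scale, and do not move any of the things standing around.

Things in the scene. Friction and masses are not known exactly. Their poses are not given: they have to be found in the camera images.
- scale: white kitchen scale, fixed to the worktop, 210 mm (x) by 200 mm (y), body 22 mm high; origin under it on the worktop, x from the key panel (front, at -x) towards the steel plate. In its frame the three keys stand in a row along y at x = -75 mm, y = -60, 0 and +60 mm; which colour is at which place varies. Round steel weighing plate 134 mm across, centred at x = +40 mm, 28 mm above the worktop
- power_key_top (a point): the coloured cap of the scale's green power key, a disc 27 mm across; this point is the middle of its upper face, 32 mm above the worktop while the key is up. All its surroundings on the panel are lower (panel 22 mm above the worktop); fully pressed, the face is still 4 mm above the panel
- tare_key_top (a point): the coloured cap of the scale's blue zero key, a disc 27 mm across; this point is the middle of its upper face, 32 mm above the worktop while the key is up. All its surroundings on the panel are lower (panel 22 mm above the worktop); fully pressed, the face is still 4 mm above the panel
- unit_key_top (a point): the coloured cap of the scale's orange unit key, a disc 27 mm across; this point is the middle of its upper face, 32 mm above the worktop while the key is up. All its surroundings on the panel are lower (panel 22 mm above the worktop); fully pressed, the face is still 4 mm above the panel
- power_key_base: the green power key as a whole: fixed thin aluminium collar, 33 mm across and 2 mm high, with the moving cap in it; origin on the key's axis at the panel's surface, 22 mm above the worktop, z up
- tare_key_base: the blue zero key as a whole: fixed thin aluminium collar, 33 mm across and 2 mm high, with the moving cap in it; origin on the key's axis at the panel's surface, 22 mm above the worktop, z up
- unit_key_base: the orange unit key as a whole: fixed thin aluminium collar, 33 mm across and 2 mm high, with the moving cap in it; origin on the key's axis at the panel's surface, 22 mm above the worktop, z up
- power_key (a joint): travel of the green power key, m: 0 up, 0.006 fully down; it moves straight down, resists with about 3 N all the way, and stays where it is left
- tare_key (a joint): travel of the blue zero key, m: 0 up, 0.006 fully down; it moves straight down against a spring (1 N at first, 4 N fully down) and comes up by itself
- unit_key (a joint): travel of the orange unit key, m: 0 up, 0.006 fully down; sprung like the blue key; to be left alone
- cup: small white cup with a handle, green inside, 60 mm across, 87 mm over the handle, 50 mm high, loose, standing on the scale's plate; origin under its middle
- spice_jar: spice jar with a red cap, 45 mm across, 106 mm high, loose, on the worktop beside the scale (either side); origin under its middle
- salt_shaker: white salt shaker with a steel cap, 41 mm wide, 85 mm high, loose, on the worktop beside the scale (either side); origin under its middle
- jam_jar: jam jar with a white lid, 65 mm across, 94 mm high, loose, on the worktop behind the scale; origin under its middle
- tomato_tin: small tin with a picture of tomatoes, 57 mm across, 72 mm high, loose, on the worktop behind the scale; origin under its middle
Mind the look-alikes: they are no part of the job. What is shaped like the cup but black or yellow is not meant.

How it is judged:
By the outcome, as a careful person would: the job done as asked, in the order asked, and still so for the second after the job is handed in, with the robot touching nothing.
It also fails if it takes over 38 s, if anything falls off the work surface, if the arm or the gripper's body presses on something with over 40 N, if the wrist force passes 120 N, or if a joint passes its speed limit or range.

## Robot

A 6-joint arm with a two-finger parallel gripper is mounted at the origin on a cart in front of the work surface, level with it; the furniture and walls round the work are solid. World frame = base frame: x ahead of the robot, y to its left, z up, the work surface at z = 0. Lengths are in m, angles in rad, forces in N, time in s.
With the tool pointing down it reaches from about 0.375 to 0.9 m from the base axis. Payload 3.1 kg.
Tool frame: the origin (TCP) lies between the finger pads; the fingertips stand manip.nose_length ahead of it and the grasp point (between the pads) lies 5 mm behind it (manip.nose_length is the distance from the TCP to the fingertips, in m); z points along the fingers, y is the line along which they close (so a half turn about z gives the same grasp; the last joint's range is limited). The gripper opens to 85 mm and grips with 20 to 120 N. Pads are 22 mm wide; open, the fingers measure 114 mm over their backs; the gripper's body (76 mm by 85 mm) begins 54 mm behind the grasp point. The pads swing forward as they close: fully open they stand 13 mm farther back than shut.
Start: joints at [-1.296, 0.527, 1.433, -0, 1.181, -0.178], TCP at [0.273, -0.562, 0.217] pointing down, gripper open.
Joint ranges: [-3.08, 3.08], [-0.75, 2.2], [0.22, 2.44], [-1.43, 4.57], [0, 2.65], [-2.85, 2.85]. Speed limits (rad/s): [2.79, 2.79, 3.14, 3.14, 3.14, 3.14].

## Interface

Orientations are given as a unit quaternion [x, y, z, w].
In Python, from station import monitor, eyes, job, manip gives the robot as it stands.
- The arm moves only by the shell command python3 -m pendant 'ROWS' [FORCE]. ROWS is JSON, a list that holds one entry, the list of rows, each a list of 7 numbers: the shift along the tool's x, y, z as a fraction of full scale, then the turn, a rotation vector about the tool's x, y, z as a fraction of full scale, then the opening, from 0 (shut) to 1 (fully open). A call has 1 to 20 rows; each row shifts and turns the commanded pose from where the row before left it, along the tool's axes as they then stand; what a row does not reach is not made up. Full scale, the value 1, is 800 mm for a shift and 0.12 rad for a turn. A row lasts 1/10 s, in which the tool goes at most 50 mm and 8.59 degrees, less where a joint would pass 70% of its speed; a pose out of reach is approached as far as the arm can. A call with a number of a shift or a turn outside -1 to 1 is refused whole. A call with a gripper value outside its range is refused whole. The fingers move at their own pace and stop on an object; FORCE is the grip in N (left out, the last holds). Time passes only in rows, so rows that do not move let the fingers close. It gives the time, the measured TCP pose, the force, the opening and the grip force at its end, in the units of the state.
- monitor.sense(): the state, without advancing time (a new reading comes with each control period).
- eyes.snapshot(name): name is "side" or "top" or "wrist"; returns a dict with "pixels" (480x640x3 uint8, red, green, blue), "depth" (480x640 float32, m along the optical axis (not along the pixel's ray), 0 where there is no reading), "intrinsics" (3x3 intrinsics, pixels), "k1" (the pictures are not rectified: a ray, as slopes to the right and down, at radius r is drawn at 1 + k1 r^2 times it, then the intrinsics apply), "eye" and "attitude" of the camera in the world. Camera axes: x right, y down, z forward; pixel columns grow to the right and rows downward; lengths in m; the calibration is good to about 2 mm. A picture is of the moment at which its call begins.
- job.sign_off(): hands the job in; it is judged then, once.
The state is a dict: "t": time; "q": joint angles; "qd": joint speeds; "tau": joint torques, N m; "tcp_pos": TCP position; "tool_rot": TCP orientation; "force": force on the tool from outside, world axes, zero at the start; "ft_torque": the same for the moment, N m; "finger_gap": opening from 0.0 (shut) to 1.0 (fully open); "gripper_force": force on a finger pad.
Only numpy, scipy, OpenCV 4.12 (cv2) and the standard library are available. Lean on these libraries where they do the work, as an engineer would, in place of code of your own. Each camera call takes 0.05 s, during which the arm holds its last target. There are 200 camera calls.

## Working session

There is one attempt and no reset: what is moved stays moved. The work goes in short steps, Python scripts to look and compute and a shell command to move; the robot and the scene stay as the last step left them, time stands still between calls to the robot, and variables do not carry over. Pictures are saved under pics/ and viewed, at most 10 in all, crops included, and the job is handed in when it is done.

```bash
mkdir -p pics
cat > h.py <<'E'
import numpy as np, cv2
from scipy.spatial.transform import Rotation as R
from station import monitor, eyes, job, manip
def snap(n,f=None):
    s=eyes.snapshot(n)
    if f: cv2.imwrite('pics/'+f,s['pixels'][:,:,::-1])
    return s
def world(s,us,vs,z=None):
    K=np.array(s['intrinsics']);p=np.stack([us,vs],-1).astype(np.float64).reshape(-1,1,2)
    n=cv2.undistortPoints(p,K,np.array([s['k1'],0,0,0,0.])).reshape(-1,2)
    A=np.array(s['attitude']); A=R.from_quat(A).as_matrix() if A.size==4 else A.reshape(3,3)
    d=np.c_[n,np.ones(len(n))]@A.T;e=np.array(s['eye'])
    if z is None: k=s['depth'][np.array(vs,int),np.array(us,int)]
    else: k=(z-e[2])/d[:,2]
    return e+d*np.array(k)[:,None]
E
python3 - <<'E'
from h import *
s=snap('top','top.png'); print(s['eye'],s['attitude'],s['intrinsics'],s['k1'],manip.nose_length,monitor.sense())
E
```

```text
[ 0.3934247  -0.08019079  1.1829169 ] [ 0.72845167 -0.67656904  0.07351891 -0.07878747] [[582.31534975   0.         317.61399674]
 [  0.         582.31534975 239.48091052]
 [  0.           0.           1.        ]] -0.042162839278865674 0.014 {'t': 0.05, 'q': array([-1.29649173e+00,  5.28447056e-01,  1.43388262e+00, -7.03605337e-06,
        1.18136920e+00, -1.78501758e-01]), 'qd': array([ 2.88578237e-03, -1.64058602e-03,  3.87917575e-04,  1.38826289e-03,
        8.68514618e-05, -1.24770755e-04]), 'tau': array([-4.45591058e-05, -4.43690121e+01, -1.78780389e+01, -2.46587488e-04,
        3.85965774e-03,  5.38047345e-06]), 'tcp_pos': array([ 0.27325543, -0.56129216,  0.21565163]), 'tool_rot': array([ 9.74479248e-01,  2.24475133e-01, -5.36758158e-05, -1.05174957e-03]), 'force': array([-0.27674098,  0.6753321 ,  0.53843602]), 'ft_torque': array([0.04639483, 0.00310832, 0.03666387]), 'gripper_force': 0.0, 'finger_gap': 1.0033517997043118}
```

View pics/top.png

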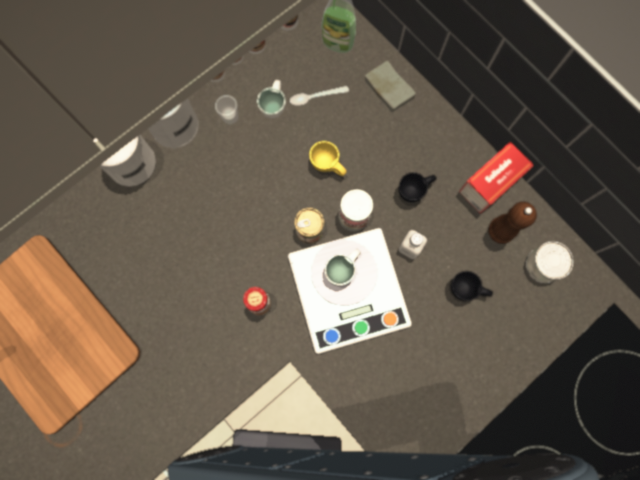

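The top view shows the keys in a row: blue at about (332,336), green at (361,327) and orange at (390,319). The cup is at (340,270), and nothing tall stands near the panel. Next I'll locate the keys precisely.

Run:
```python
from h import *
s=snap('top'); hsv=cv2.cvtColor(s['pixels'],cv2.COLOR_RGB2HSV)
P={}
for n,(u,v) in dict(blue=(332,336),green=(361,327),orange=(390,319)).items():
    m=np.zeros((480,640),bool); m[v-9:v+10,u-9:u+10]=1
    h0=int(hsv[v,u,0]); m&=(abs(hsv[...,0].astype(int)-h0)<12)&(hsv[...,1]>110)&(hsv[...,2]>70)
    vs,us=np.nonzero(m); c=us.mean(),vs.mean(); P[n]=world(s,[c[0]],[c[1]],.032)[0]
    d=world(s,us,vs); print(n,c,m.sum(),P[n],np.median(d,0))
d=P['orange']-P['blue'];print(d,np.linalg.norm(d),np.arctan2(d[1],d[0]))
st=monitor.sense();r=R.from_quat(st['tool_rot']).as_matrix();print(r.round(3))
```

```text
blue (np.float64(331.42857142857144), np.float64(335.77142857142854)) 105 [ 0.4550543  -0.10329225  0.032     ] [ 0.45487434 -0.10307571  0.03201397]
green (np.float64(360.69565217391306), np.float64(327.04347826086956)) 92 [ 0.47615468 -0.15937395  0.032     ] [ 0.47614588 -0.15937113  0.03212251]
orange (np.float64(389.56779661016947), np.float64(318.56779661016947)) 118 [ 0.49680764 -0.21510058  0.032     ] [ 0.49643333 -0.21517208  0.03195064]
[ 0.04175334 -0.11180833  0.        ] 0.11935009189344305 -1.2133968607333607
[[ 0.899  0.437 -0.001]
 [ 0.437 -0.899  0.002]
 [ 0.    -0.002 -1.   ]]
```

```bash
python3 -m pendant '[[[0.0373,-0.0284,0,0,0,0,0],[0.0373,-0.0284,0,0,0,0,0],[0.0373,-0.0284,0,0,0,0,0],[0.0373,-0.0284,0,0,0,0,0],[0.0373,-0.0284,0,0,0,0,0],[0.0373,-0.0284,0,0,0,0,0],[0.0373,-0.0284,0,0,0,0,0],[0.0373,-0.0284,0,0,0,0,0],[0.0373,-0.0284,0,0,0,0,0],[0.0373,-0.0284,0,0,0,0,0],[0.0373,-0.0284,0,0,0,0,0],[0.0373,-0.0284,0,0,0,0,0],[0,0,0.0375,0,0,0,0],[0,0,0.0375,0,0,0,0],[0,0,0.0375,0,0,0,0],[0,0,0.0375,0,0,0,0],[0,0,0,0,0,0,0],[0,0,0,0,0,0,0]]]' 20
cat >> h.py <<'E'
def to(p):
    st=monitor.sense();r=R.from_quat(st['tool_rot']).as_matrix()
    print('t',st['t'],'tcp',st['tcp_pos'].round(4),'tipz',(st['tcp_pos']+manip.nose_length*r[:,2])[2].round(4),'F',st['force'].round(2),'gap',st['finger_gap'])
    tip=st['tcp_pos']+manip.nose_length*r[:,2]
    print('tool shift/800mm',(r.T@(np.array(p)-tip)/0.8).round(4),'z axis',r[:,2].round(4))
E
python3 - <<'E'
from h import *
to([.4762,-.1594,.032]); snap('wrist','w1.png'); snap('side','s1.png')
a=np.hstack([cv2.imread('pics/w1.png'),cv2.imread('pics/s1.png')]);cv2.imwrite('pics/ws.png',cv2.resize(a,(800,300)))
E
```

```text
t: 1.9
tcp_pos: [0.476, -0.1601, 0.0965]
tool_rot: [0.974, 0.224, -0.001, -0.001]
force: [0.5, 0.6, 0.5]
finger_gap: -0.002
gripper_force: 0.0
t 1.9 tcp [ 0.476  -0.1601  0.0965] tipz 0.0825 F [0.45 0.61 0.49] gap -0.002096460413909922
tool shift/800mm [ 0.0007 -0.0005  0.0631] z axis [-1.2e-03  7.0e-04 -1.0e+00]
```

View pics/ws.png

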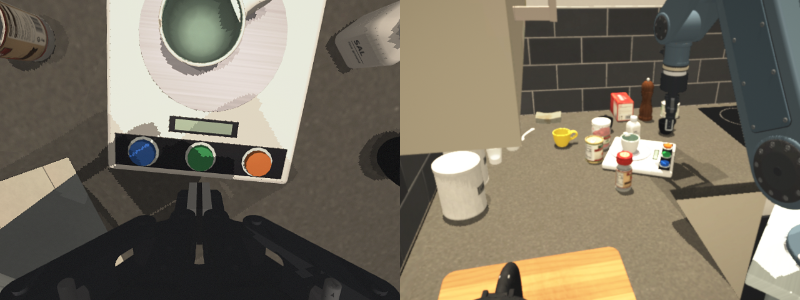

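The left half is the wrist view, with the keys at about (143,150) blue, (200,155) green and (258,162) orange, and the shut fingertips just below green. The right half is the side view, with the gripper above the key panel. I'll measure a second time with the wrist camera.

Run:
```python
from h import *
s=snap('wrist'); hsv=cv2.cvtColor(s['pixels'],cv2.COLOR_RGB2HSV)
for n,(u,v) in dict(blue=(229,241),green=(320,250),orange=(413,260)).items():
    m=np.zeros((480,640),bool); m[v-28:v+29,u-28:u+29]=1
    h0=int(np.median(hsv[v-5:v+5,u-5:u+5,0])); m&=(abs(hsv[...,0].astype(int)-h0)<12)&(hsv[...,1]>100)
    vs,us=np.nonzero(m); c,rr=cv2.minEnclosingCircle(np.c_[us,vs].astype(np.float32))
    print(n,c,m.sum(),world(s,[us.mean()],[vs.mean()],.032)[0],np.median(world(s,us,vs),0))
```

```text
blue (225.623291015625, 245.4178009033203) 1387 [ 0.4548598  -0.10654265  0.032     ] [ 0.45535896 -0.10666571  0.03321812]
green (318.26922607421875, 253.65383911132812) 1302 [ 0.47551406 -0.16226098  0.032     ] [ 0.47597361 -0.16202934  0.03323783]
orange (409.4545593261719, 261.8636474609375) 1362 [ 0.4961596  -0.21787703  0.032     ] [ 0.49640344 -0.21735863  0.03320971]
```

```bash
python3 -m pendant '[[[0,0,0.014,0,0,0,0],[0,0,0.014,0,0,0,0],[0,0,0.014,0,0,0,0],[0,0,0.014,0,0,0,0],[0,0,0.00125,0,0,0,0],[0,0,0.00125,0,0,0,0],[0,0,0.00125,0,0,0,0],[0,0,0.00125,0,0,0,0],[0,0,0.00125,0,0,0,0],[0,0,0.00125,0,0,0,0],[0,0,0.00125,0,0,0,0],[0,0,0.00125,0,0,0,0],[0,0,0,0,0,0,0]]]'
python3 -c "
from h import *
to([.4758,-.1608,.026])"
```

```text
t: 3.35
tcp_pos: [0.4761, -0.1601, 0.0437]
tool_rot: [0.974, 0.224, -0.0, -0.0]
force: [-1.6, 0.0, 0.6]
finger_gap: -0.002
gripper_force: 0.0
t 3.35 tcp [ 0.4761 -0.1601  0.0437] tipz 0.0297 F [-1.6   0.03  0.6 ] gap -0.0015594674661096194
tool shift/800mm [-0.0007  0.0006  0.0046] z axis [-1.e-04  1.e-04 -1.e+00]
```

```bash
python3 -m pendant '[[[0,0,0.00125,0,0,0,0],[0,0,0.00125,0,0,0,0]]]' | egrep 'tcp|force'; python3 -m pendant '[[[0,0,0.00125,0,0,0,0]]]'| egrep 'tcp|force'; python3 -m pendant '[[[0,0,0.0006,0,0,0,0]]]'| egrep 'tcp|force'
```

```text
tcp_pos: [0.4762, -0.1602, 0.0418]
force: [0.4, -0.5, -0.5]
gripper_force: 0.0
tcp_pos: [0.4761, -0.1602, 0.0407]
force: [-0.4, 0.3, -0.1]
gripper_force: 0.0
tcp_pos: [0.4761, -0.1601, 0.0402]
force: [0.1, -0.1, -1.2]
gripper_force: 0.0
```

Run:
```python
from h import *
snap('side','s2.png'); snap('wrist','w2.png')
a=cv2.imread('pics/s2.png')[200:320,480:600]; a=cv2.resize(a,(400,400),interpolation=cv2.INTER_CUBIC)
b=cv2.imread('pics/w2.png')[170:330,200:440]; b=cv2.resize(b,(400,400))
cv2.imwrite('pics/c2.png',np.hstack([a,b]))
```

```text
(no output)
```

View pics/c2.png

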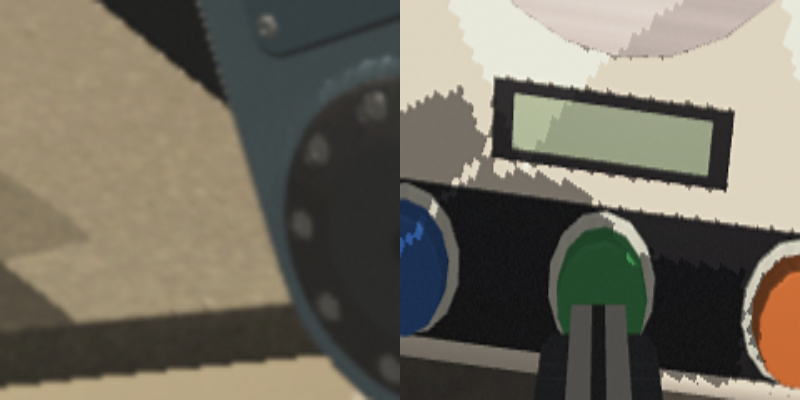

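The wrist view has the fingertips on the middle of the green cap, at about (600,310) in the crop. The side crop missed the panel. The force hasn't clearly risen yet, so I'll continue in small steps.

```bash
for i in 1; do python3 -m pendant '[[[0,0,0.0006,0,0,0,0]]]'| egrep 'tcp|^force'; done;  python3 -m pendant '[[[0,0,0.0006,0,0,0,0]]]'| egrep 'tcp|^force';  python3 -m pendant '[[[0,0,0.0006,0,0,0,0]]]'| egrep 'tcp|^force'; python3 -m pendant '[[[0,0,0,0,0,0,0]]]'| egrep 'tcp|^force'
```

```text
tcp_pos: [0.4762, -0.1602, 0.0399]
force: [0.3, -0.2, 0.0]
tcp_pos: [0.4762, -0.1602, 0.0394]
force: [-0.9, -1.0, -0.6]
tcp_pos: [0.4762, -0.1602, 0.0389]
force: [0.6, 0.8, 0.7]
tcp_pos: [0.4761, -0.1601, 0.0388]
force: [0.2, 0.3, -0.7]
```

Run:
```python
from h import *
s=snap('wrist','w3.png'); 
for u,v in [(308,300),(328,300),(308,320),(328,320),(308,296),(318,270),(318,280),(318,286),(225,245),(410,262)]:
    print(u,v,s['pixels'][v,u],world(s,[u],[v])[0].round(4))
b=cv2.imread('pics/w3.png')[200:360,200:440]; cv2.imwrite('pics/c3.png',cv2.resize(b,(780,520),interpolation=cv2.INTER_CUBIC))
to([.4758,-.1608,.026])
```

```text
308 300 [80 77 73] [ 0.4831 -0.153   0.0665]
328 300 [80 78 74] [ 0.4868 -0.1598  0.0672]
308 320 [80 77 73] [ 0.4837 -0.1532  0.0834]
328 320 [80 78 74] [ 0.4864 -0.1596  0.0828]
308 296 [81 79 75] [ 0.483  -0.1529  0.0626]
318 270 [32 74 42] [ 0.4848 -0.1564  0.0336]
318 280 [37 74 44] [ 0.48   -0.1587  0.0331]
318 286 [36 75 44] [ 0.477  -0.1602  0.0325]
225 245 [23 23 23] [ 0.4734 -0.111   0.0243]
410 262 [50 46 44] [ 0.5054 -0.1976  0.0238]
t 4.3 tcp [ 0.4762 -0.1602  0.0389] tipz 0.0249 F [ 0.4  -0.86 -0.33] gap 0.0011501614101462837
tool shift/800mm [-0.0008  0.0005 -0.0014] z axis [-0.  0. -1.]
```

View pics/c3.png

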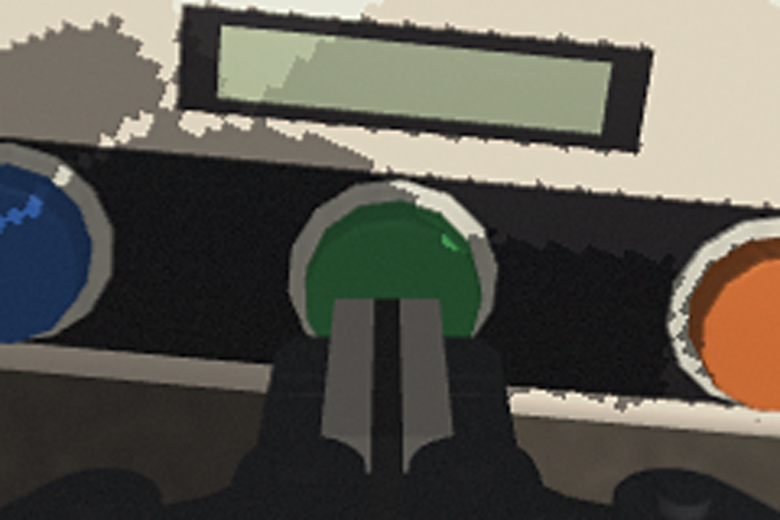

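The view shows the tip edge at about (385,298) in the crop, with the green cap still up, so the fingertips are higher than nose_length suggests. I'll measure them in the wrist depth.

Run:
```python
from h import *
s=snap('wrist');st=monitor.sense();r=R.from_quat(st['tool_rot']).as_matrix()
print('eye tool',r.T@(np.array(s['eye'])-st['tcp_pos']))
for u in (308,330):
  for v in range(286,325,4): 
    p=world(s,[u],[v])[0]; print(u,v,s['depth'][v,u],p.round(4),(r.T@(p-st['tcp_pos'])).round(4))
for u in (318,286,350):
  print(u,[(v,(r.T@(world(s,[u],[v])[0]-st['tcp_pos'])).round(3).tolist()) for v in (296,306,310,320)])
```

```text
eye tool [ 0.0713486   0.00079533 -0.1586708 ]
308 286 0.17648643 [ 0.4756 -0.1556  0.0342] [ 0.0015 -0.0044  0.0047]
308 290 0.17851858 [ 0.4731 -0.1567  0.0329] [-0.0012 -0.0044  0.006 ]
308 294 0.14729112 [ 0.4836 -0.1526  0.0621] [ 0.01   -0.0035 -0.0233]
308 298 0.14506803 [ 0.4831 -0.1529  0.0646] [ 0.0094 -0.0035 -0.0258]
308 302 0.14084855 [ 0.4834 -0.1529  0.0689] [ 0.0097 -0.0033 -0.0301]
308 306 0.13663341 [ 0.4838 -0.1528  0.0732] [ 0.0101 -0.0032 -0.0343]
308 310 0.13418089 [ 0.4836 -0.153   0.0759] [ 0.0098 -0.0032 -0.037 ]
308 314 0.13184142 [ 0.4834 -0.1532  0.0784] [ 0.0095 -0.0031 -0.0395]
308 318 0.12898453 [ 0.4834 -0.1533  0.0814] [ 0.0095 -0.003  -0.0425]
308 322 0.12648627 [ 0.4833 -0.1534  0.084 ] [ 0.0094 -0.0029 -0.0452]
330 286 0.17748573 [ 0.4798 -0.1653  0.0333] [0.0011 0.0062 0.0056]
330 290 0.17784433 [ 0.478  -0.1662  0.0335] [-0.0009  0.0062  0.0054]
330 294 0.14789541 [ 0.4872 -0.1607  0.0616] [ 0.0097  0.0053 -0.0227]
330 298 0.14507906 [ 0.4868 -0.1608  0.0646] [ 0.0094  0.0052 -0.0258]
330 302 0.14050081 [ 0.4872 -0.1604  0.0693] [ 0.0099  0.0051 -0.0304]
330 306 0.13750197 [ 0.4871 -0.1604  0.0724] [ 0.0097  0.005  -0.0336]
330 310 0.13518155 [ 0.4867 -0.1605  0.075 ] [ 0.0094  0.0049 -0.0361]
330 314 0.13148029 [ 0.487  -0.1602  0.0787] [ 0.0097  0.0048 -0.0398]
330 318 0.1282554 [ 0.4871 -0.1601  0.082 ] [ 0.0099  0.0047 -0.0432]
330 322 0.1255074 [ 0.487  -0.16    0.0849] [ 0.0099  0.0046 -0.046 ]
318 [(296, [0.009, 0.0, -0.024]), (306, [0.01, 0.0, -0.034]), (310, [0.01, 0.0, -0.037]), (320, [0.01, 0.001, -0.044])]
286 [(296, [-0.009, -0.016, 0.015]), (306, [-0.014, -0.016, 0.016]), (310, [0.006, -0.012, -0.029]), (320, [0.006, -0.011, -0.037])]
350 [(296, [-0.008, 0.017, 0.013]), (306, [0.006, 0.013, -0.025]), (310, [0.006, 0.013, -0.029]), (320, [0.006, 0.012, -0.037])]
```

Within the wrist image the tips are about 28 mm above the cap, and the zero force agrees. I'll go down further while watching the force.

```bash
python3 -m pendant '[[[0,0,0.0025,0,0,0,0],[0,0,0.0025,0,0,0,0],[0,0,0.0025,0,0,0,0],[0,0,0.0025,0,0,0,0]]]'| egrep 'tcp|^force'
python3 - <<'E'
from h import *
s=snap('wrist','w4.png');snap('side','s4.png')
b=cv2.imread('pics/s4.png');cv2.imwrite('pics/c4.png',cv2.resize(b[170:310,330:520],(760,560),interpolation=cv2.INTER_CUBIC))
print([world(s,[u],[v])[0][2].round(4) for u,v in [(308,294),(330,294),(318,270),(318,280),(318,286)]])
E
```

```text
tcp_pos: [0.4761, -0.1602, 0.0307]
force: [-0.3, -0.5, 0.3]
[np.float64(0.0549), np.float64(0.0523), np.float64(0.0286), np.float64(0.0328), np.float64(0.034)]
```

View pics/c4.png

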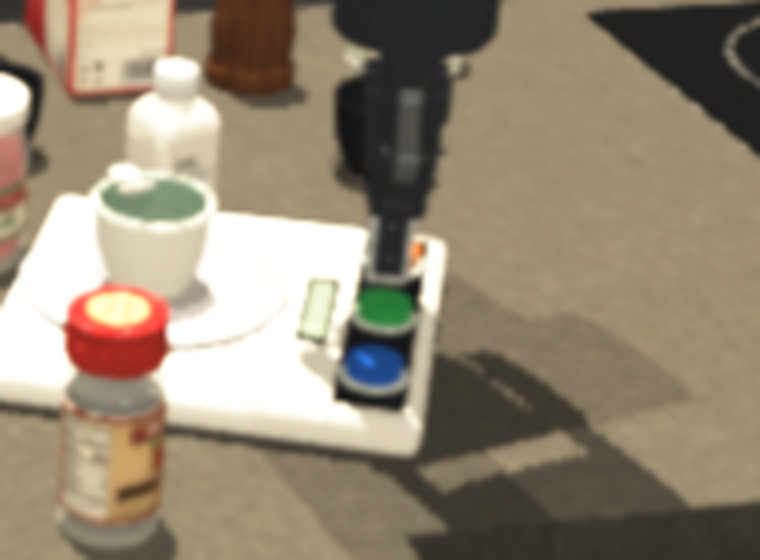

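The side view shows the tips at (392,272) over the green cap at (386,305), roughly 20 mm above it and clear of the orange key.

```bash
python3 -m pendant '[[[0,0,0.005,0,0,0,0],[0,0,0.005,0,0,0,0],[0,0,0.005,0,0,0,0],[0,0,0.005,0,0,0,0],[0,0,0,0,0,0,0]]]'| egrep 'tcp|^force'
python3 -m pendant '[[[0,0,0.00125,0,0,0,0],[0,0,0.00125,0,0,0,0]]]'| egrep 'tcp|^force'
python3 -m pendant '[[[0,0,0.00125,0,0,0,0],[0,0,0.00125,0,0,0,0]]]'| egrep 'tcp|^force'
```

```text
tcp_pos: [0.476, -0.1601, 0.0144]
force: [0.1, 0.2, -0.1]
tcp_pos: [0.4761, -0.1601, 0.013]
force: [-0.2, 0.6, 2.9]
tcp_pos: [0.4761, -0.1601, 0.0112]
force: [-2.4, 0.5, 16.6]
```

```bash
python3 -m pendant '[[[0,0,-0.0006,0,0,0,0]]]'| egrep 'tcp|^force'
python3 - <<'E'
from h import *
s=snap('wrist','w5.png');snap('side','s5.png')
print([world(s,[u],[v])[0][2].round(4) for u,v in [(308,294),(330,294),(318,270),(318,280),(318,286)]])
b=cv2.imread('pics/s5.png')[200:280,400:460];a=cv2.imread('pics/w5.png')[190:330,210:430]
cv2.imwrite('pics/c5.png',np.hstack([cv2.resize(b,(300,400),interpolation=cv2.INTER_CUBIC),cv2.resize(a,(500,400))]))
E
```

```text
tcp_pos: [0.4763, -0.1602, 0.0115]
force: [0.4, 0.3, -0.4]
[np.float64(0.0331), np.float64(0.0346), np.float64(0.0242), np.float64(0.0262), np.float64(0.0277)]
```

View pics/c5.png

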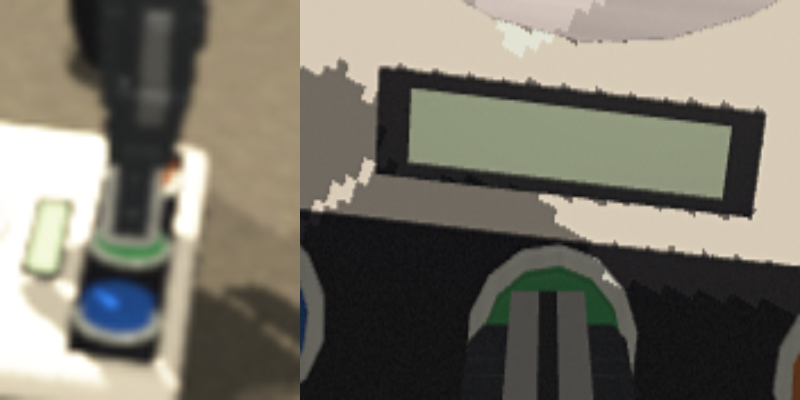

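The green cap now reads about 0.027 (it was 0.033), and the force had risen sharply at the end stop, so it is fully down. Next I'll lift and move over to blue.

```bash
python3 -m pendant '[[[0,0,-0.0125,0,0,0,0],[0,0,-0.0125,0,0,0,0],[0,0,-0.0125,0,0,0,0],[0.0016,-0.0184,0,0,0,0,0],[0.0016,-0.0184,0,0,0,0,0],[0.0016,-0.0184,0,0,0,0,0],[0.0016,-0.0184,0,0,0,0,0],[0,0,0,0,0,0,0]]]'| egrep 'tcp|^force'
python3 - <<'E'
from h import *
s=snap('wrist','w6.png');to([.4549,-.1049,.026])
b=cv2.imread('pics/w6.png');cv2.imwrite('pics/c6.png',b)
E
```

```text
tcp_pos: [0.4525, -0.1019, 0.041]
force: [0.5, -0.0, -0.5]
t 6.8 tcp [ 0.4539 -0.1033  0.0411] tipz 0.0271 F [ 0.18 -1.27 -0.37] gap 0.0024238795556799073
tool shift/800mm [0.0003 0.0023 0.0014] z axis [-1.7e-03  8.0e-04 -1.0e+00]
```

View pics/c6.png

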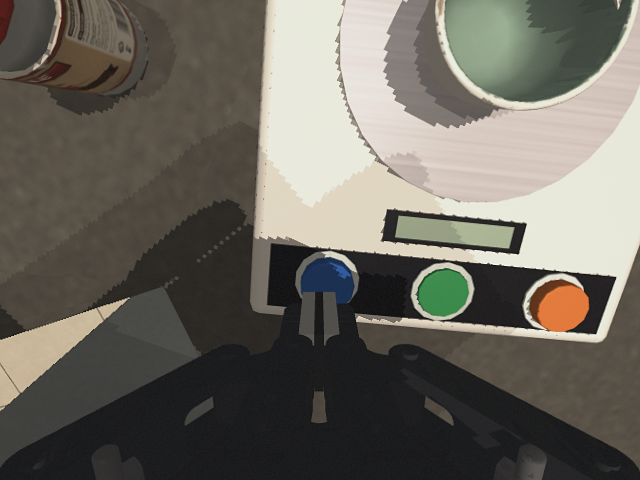

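The wrist view shows the green cap down at (443,292), the orange up at (558,305) and the blue at (328,280), with the tips at (319,292). I'll shift 2 mm and press blue.

```bash
python3 -m pendant '[[[0,0.0023,0.00625,0,0,0,0],[0,0,0.00625,0,0,0,0],[0,0,0.00625,0,0,0,0],[0,0,0.00625,0,0,0,0],[0,0,0.00125,0,0,0,0],[0,0,0.00125,0,0,0,0],[0,0,0.00125,0,0,0,0],[0,0,0.00125,0,0,0,0],[0,0,0.00125,0,0,0,0],[0,0,0.00125,0,0,0,0],[0,0,0,0,0,0,0]]]'| egrep 'tcp|^force'
python3 -m pendant '[[[0,0,0.00125,0,0,0,0],[0,0,0,0,0,0,0]]]'| egrep 'tcp|^force'
```

```text
tcp_pos: [0.4559, -0.1067, 0.0155]
force: [0.5, -0.1, 1.6]
tcp_pos: [0.4559, -0.1067, 0.0144]
force: [-0.8, -0.0, 2.8]
```

```bash
python3 -m pendant '[[[0,0,0.00125,0,0,0,0],[0,0,0.00125,0,0,0,0],[0,0,0,0,0,0,0]]]'| egrep 'tcp|^force'
python3 -m pendant '[[[0,0,0.0008,0,0,0,0],[0,0,0,0,0,0,0]]]'| egrep 'tcp|^force'
python3 -m pendant '[[[0,0,0.0004,0,0,0,0],[0,0,0,0,0,0,0]]]'| egrep 'tcp|^force'
```

```text
tcp_pos: [0.4559, -0.1067, 0.0123]
force: [-1.0, 0.4, 4.1]
tcp_pos: [0.4559, -0.1067, 0.0117]
force: [-0.6, -0.4, 3.8]
tcp_pos: [0.456, -0.1067, 0.0114]
force: [0.1, -0.2, 3.7]
```

```bash
python3 -m pendant '[[[0,0,0.0005,0,0,0,0],[0,0,0,0,0,0,0]]]'| egrep 'tcp|^force'
python3 -m pendant '[[[0,0,0.0003,0,0,0,0],[0,0,0,0,0,0,0]]]'| egrep 'tcp|^force'
```

```text
tcp_pos: [0.4559, -0.1067, 0.0113]
force: [-0.4, -0.7, 6.2]
tcp_pos: [0.4559, -0.1067, 0.0113]
force: [-1.1, -0.4, 8.6]
```

The blue key has bottomed: the force is rising with no further travel. I'll lift away and check.

```bash
python3 -m pendant '[[[0,0,-0.00625,0,0,0,0],[0,0,-0.0125,0,0,0,0],[0,0,-0.025,0,0,0,0],[0,0,-0.0375,0,0,0,0],[0,0,-0.0375,0,0,0,0],[0,0,0,0,0,0,0],[0,0,0,0,0,0,0]]]'| egrep '^t|tcp|^force'
python3 - <<'E'
from h import *
s=snap('wrist','w7.png');hsv=cv2.cvtColor(s['pixels'],cv2.COLOR_RGB2HSV)
W=world(s,*[a.ravel() for a in np.meshgrid(np.arange(640),np.arange(480))]).reshape(480,640,3)
for n,p in dict(blue=(.4549,-.1057),green=(.4758,-.1608),orange=(.4965,-.2165)).items():
    m=(np.hypot(W[...,0]-p[0],W[...,1]-p[1])<.009)&(hsv[...,1]>90)&(W[...,2]<.045); print(n,m.sum(),np.median(W[m],0).round(4))
E
```

```text
t: 9.9
tcp_pos: [0.4559, -0.1066, 0.1065]
tool_rot: [0.974, 0.224, 0.001, 0.0]
force: [0.1, -0.1, -1.6]
blue 560 [ 0.4549 -0.1057  0.0333]
green 528 [ 0.476  -0.1607  0.0273]
orange 524 [ 0.4967 -0.2166  0.0333]
```

View pics/w7.png

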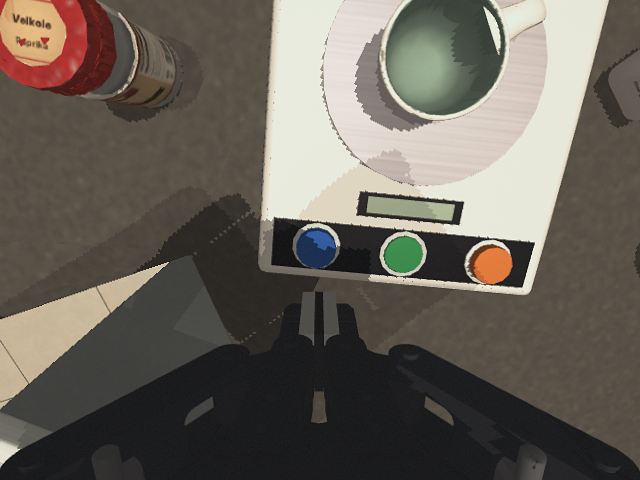

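The green cap at (403,254) is 6 mm down. Blue at (317,246) and orange at (490,265) are both up, the cup is undisturbed, and the arm is clear.

```bash
python3 -c "
from station import job; print(job.sign_off())"
```

```text
the job is handed in; nothing more can be done
None
```

The job is handed in: the green power key was pressed fully down and stays down (about 17 N at its stop), then the blue zero key was pressed fully (about 9 N) and came back up; the orange key stayed up, the last picture shows the cup in place, and it took about 10 s.

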